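# Lever open the press-lid tin of laboratory masses

## Robot

A 6-joint arm with a two-finger parallel gripper is mounted at the origin on the work surface. World frame = base frame: x ahead of the robot, y to its left, z up, the work surface at z = 0. Lengths are in m, angles in rad, forces in N, time in s.
With the tool pointing down it reaches from about 0.425 to 0.925 m from the base axis. Payload 12.5 kg.
Tool frame: the origin (TCP) lies midway between the tips of the shut fingers; the grasp point (between the pads) lies 19 mm behind it (arm.tcp_to_grasp is the z of the grasp point in the tool frame, in m); z points along the fingers, y is the line along which they close (so a half turn about z gives the same grasp; the last joint's range is limited). The gripper opens to 85 mm and grips with 20 to 120 N. Pads are 22 mm wide; open, the fingers measure 114 mm over their backs; the gripper's body (76 mm by 85 mm) begins 54 mm behind the grasp point. The pads swing forward as they close: fully open they stand 13 mm farther back than shut.
Start: joints at [1.191, 0.491, 1.559, -0, 1.092, -0.106], TCP at [0.169, 0.602, 0.231] pointing down, gripper open.
Joint ranges: [-3.1, 3.1], [-0.84, 2.19], [0.05, 2.79], [-1.13, 4.28], [0.06, 2.93], [-2.69, 2.69]. Speed limits (rad/s): [2.22, 2.22, 2.79, 3.14, 3.14, 3.14].

## Interface

Orientations are given as a unit quaternion [x, y, z, w].
In Python, from rig import arm gives the robot as it stands.
- The arm moves only by the shell command python3 -m crank 'ROWS'. ROWS is JSON, a list of rows, each an object with "gripper": the gripper command: -1 is shut, 1 is fully open, values between are in proportion; "dp": the shift along the tool's x, y, z each as a share of 25 mm, from -1 to 1, a list of three; "spin": the turn about the tool's z as a share of 0.1 rad, from -1 to 1. In form: [{"gripper": gripper, "dp": [dx, dy, dz], "spin": spin}, ...]. A call has 1 to 20 rows; each row shifts and turns the commanded pose from where the row before left it, along the tool's axes as they then stand; what a row does not reach is not made up. A row lasts 1/12 s, in which the tool goes at most 41.7 mm and 7.16 degrees, less where a joint would pass 70% of its speed; a pose out of reach is approached as far as the arm can. A call with a number of a shift or a turn outside -1 to 1 is refused whole. A call with a gripper value outside its range is refused whole. The fingers move at their own pace and stop on an object; the grip force is fixed at half the most. Time passes only in rows, so rows that do not move let the fingers close. It gives the time, the measured TCP pose, the force, the opening and the grip force at its end, in the units of the state.
- arm.observe(): the state, without advancing time (a new reading comes with each control period).
- arm.read_camera(name): name is "scene" or "top" or "wrist"; returns a dict with "color" (420x560x3 uint8, blue, green, red), "vertical_fov" (degrees; the focal length in pixels is half the picture's height over the tangent of half this angle, whatever the lens; pixels are square), "cx", "cy" (the principal point, pixels), "rvec" (rotation vector, rad) and "tvec" (3), from world to camera coordinates, as OpenCV has them. Camera axes: x right, y down, z forward; pixel columns grow to the right and rows downward; lengths in m; the calibration is good to about 2 mm. A picture is of the moment at which its call begins. There is no depth.
- arm.sign_off(): hands the job in; it is judged then, once.
The state is a dict: "t": time; "qpos": joint angles; "joint_vel": joint speeds; "effort": joint torques, N m; "position": TCP position; "eef_rot": TCP orientation; "force": force on the tool from outside, world axes, zero at the start; "ft_torque": the same for the moment, N m; "finger_gap": opening from 0.0 (shut) to 1.0 (fully open); "grasp_force": force on a finger pad.
Only numpy, scipy, OpenCV 4.12 (cv2) and the standard library are available. Lean on these libraries where they do the work, as an engineer would, in place of code of your own. Each camera call takes 0.05 s, during which the arm holds its last target. There are 200 camera calls.

## Task

Open the tin: take the orange-handled lid lever from the red basket, set its tip under the rolled rim of the tight lid with the blade resting on the tin's outer edge, and lever the lid loose, without pulling at it with the fingers while it is tight. Put the lever back in the red basket, lying down inside it, then take the loosened lid off and lay it (not drop it) flat and wholly on the grey mat, near the mat's middle. Leave the other things on the bench where they stand.

Things in the scene. Friction and masses are not known exactly. Their poses are not given: they have to be found in the camera images.
- tin: Round silver and blue press-lid tin full of iron masses; it is fixed and cannot shift. Origin: centre of its underside, z up. Radii r and heights z in mm: outer raised edge (the lever's fulcrum) r 80 to 84, top at z 140; inside it a ring channel r 57 to 80, floor at z 120; then the mouth's lip r 54.5 to 57, top at z 135.5. The lid's rim rests on the lip and overhangs the channel by 6 mm, all round.
- tin_top (a point): Centre of the tin at the height of its outer edge (z 140 mm). The mouth's springy edge grips the lid's plug all round: about 40 N to pull it straight out, about 20 N up at the rim to start one side. The lever may be set in at any side. A side that has risen 5 to 7 mm comes free and stays up when the lever is withdrawn; the far side is then still lightly held.
- lid: The tin's steel lid, 126 mm across, 16 mm tall, 0.1 kg. Origin: centre of its underside, z up. Plug r 53 mm, z 0 to 9.5. Rolled rim r 53 to 63, z 9.5 to 16. Inside the rim is a dished recess, r 50, floor at z 6 mm, so the rim can be pinched with one finger in the recess and one outside. Pressed home it is level, origin 126 mm above the tin's underside (rim from 135.5 to 142 mm).
- bar: The lid lever: orange handle with black inlay, flat dark steel blade, 200 mm long, 0.16 kg. Origin: on the handle's underside, 105 mm behind the tip; x points to the tip, z up through its thickness. Handle x -95 to 13 mm, 26 mm wide (y), z 0 to 22. Blade x 13 to 105 mm, 18 mm wide, 4 mm thick (z 9 to 13), square-ended. Both faces alike. Its weight is centred near x -30 mm.
- bar_tip (a point): Middle of the lever's blade end (x 105, z 11 mm in the lever's frame).
- bar_butt (a point): Middle of the handle's butt end (x -95, z 11 mm in the lever's frame).
- basket: Red plastic basket, fixed, open on top, 288 mm (its x) by 218 mm (its y), 56 mm tall, walls and floor 4 mm. Origin: centre of its underside. It stands to the left or to the right of the tin.
- mat: Grey square heat-proof mat, fixed flat on the bench, 230 mm by 230 mm, 6 mm thick. Origin: centre of its underside; x and y along its edges. On the other side of the tin from the basket.
- weights: Bystander: brass hanger weight, 52 mm across, 100 mm tall with a thin stem. Origin: centre of its underside.
- boss: Bystander: boss head (steel block with two blue screws) lying on the bench, 46 by 80 mm, 36 mm tall. Origin: centre of its underside.
- beaker: Bystander: glass beaker, 72 mm across, 95 mm tall. Origin: centre of its underside.
- foam_cup: Bystander: white cup, 84 mm across, 110 mm tall. Origin: centre of its underside.
- reagent: Bystander: amber reagent bottle with red cap, 64 mm across, 150 mm tall. Origin: centre of its underside.
Things that resemble listed ones, but are neither listed nor needed, are in the scene too. What is shaped like the lid but brown is not meant. What is shaped like the bar but pink is not meant.

How it is judged:
By the outcome, as a careful person would: the job done as asked, in the order asked, and still so for the second after the job is handed in, with the robot touching nothing.
It also fails if it takes over 67 s, if anything falls off the work surface, if the arm or the gripper's body presses on something with over 40 N, if the wrist force passes 120 N, or if a joint passes its speed limit or range.

## Working session

There is one attempt and no reset: what is moved stays moved. The work goes in short steps, Python scripts to look and compute and a shell command to move; the robot and the scene stay as the last step left them, time stands still between calls to the robot, and variables do not carry over. Pictures are saved under pics/ and viewed, at most 10 in all, crops included, and the job is handed in when it is done.

```bash
ls; mkdir -p pics; cat > h.py <<'E'
from rig import arm
import numpy as np, cv2
def cam(n):
    c=arm.read_camera(n); R=cv2.Rodrigues(np.array(c["rvec"],float))[0]; t=np.array(c["tvec"],float).ravel()
    f=c["color"].shape[0]/2/np.tan(np.radians(c["vertical_fov"])/2)
    return dict(img=c["color"],R=R,t=t,f=f,cx=c["cx"],cy=c["cy"],o=-R.T@t)
def ray(c,u,v):
    d=c["R"].T@np.array([(u-c["cx"])/c["f"],(v-c["cy"])/c["f"],1.]); return d/np.linalg.norm(d)
def onz(c,u,v,z):
    d=ray(c,u,v); return c["o"]+d*(z-c["o"][2])/d[2]
def proj(c,p):
    q=c["R"]@np.array(p)+c["t"]; return c["f"]*q[0]/q[2]+c["cx"],c["f"]*q[1]/q[2]+c["cy"]
E
python3 - <<'E'
from h import *
a=cam("top");b=cam("scene")
print(a["o"],b["o"],a["f"])
for n,c in(("top",a),("scene",b)): cv2.imwrite(f"pics/{n}.png",c["img"])
s=arm.observe(); print(s["t"],s["position"],s["eef_rot"],arm.tcp_to_grasp)
E
```

```text
pics
[0.29963905 0.00340851 1.07047647] [ 0.78351009 -0.52766393  0.9085459 ] 409.1996894141765
0.1 [0.16888632 0.60152683 0.23078184] [ 1.36459861e-01  9.90645466e-01 -5.02106109e-04 -1.19138876e-04] -0.0187
```

View pics/top.png

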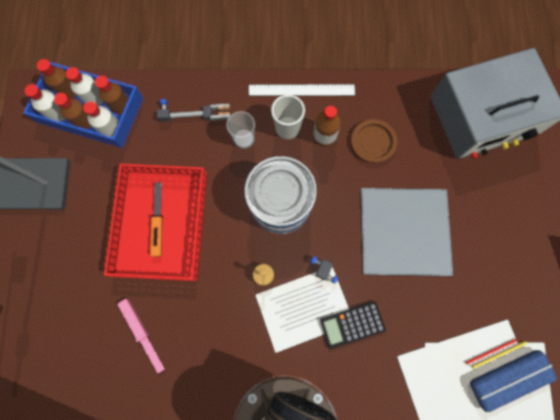

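View pics/scene.png

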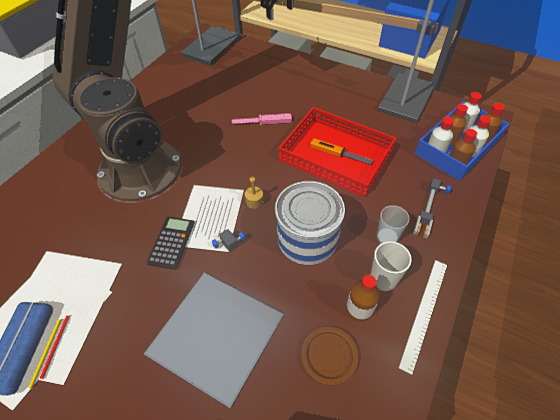

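The top view shows the basket at left (155,222) holding the orange lever, which points up-image. The tin is at (280,192), the mat at (406,231), and the weight, beaker and cup stand around the tin. The tin's left side is free for levering.

```bash
python3 - <<'E'
from h import *
c=cam("top"); im=c["img"]; hsv=cv2.cvtColor(im,cv2.COLOR_BGR2HSV)
def big(m,x0,x1,y0,y1):
    k=np.zeros_like(m);k[y0:y1,x0:x1]=m[y0:y1,x0:x1]
    cs=cv2.findContours(k,cv2.RETR_EXTERNAL,cv2.CHAIN_APPROX_NONE)[0]; return max(cs,key=cv2.contourArea)
def wpts(cn,z): return np.array([onz(c,p[0][0],p[0][1],z)[:2] for p in cn],np.float32)
red=cv2.inRange(hsv,(0,150,100),(5,255,255))|cv2.inRange(hsv,(174,150,100),(180,255,255))
print("basket",cv2.minAreaRect(wpts(big(red,90,225,140,300),.056)))
org=cv2.inRange(hsv,(8,150,120),(22,255,255)); cn=big(org,130,190,170,270)
print("handle",cv2.minAreaRect(wpts(cn,.026)),cv2.contourArea(cn))
blk=(hsv[...,1]<110).astype(np.uint8)*255; cn=big(blk,143,172,175,220)
print("blade",cv2.minAreaRect(wpts(cn,.016)),cv2.boundingRect(cn))
gr=cv2.inRange(hsv,(0,0,90),(180,90,255)); cn=big(gr,345,470,170,290)
print("mat",cv2.minAreaRect(wpts(cn,.006)))
sil=cv2.inRange(hsv,(0,0,110),(180,70,255)); cn=big(sil,235,325,150,240)
w=wpts(cn,.14)
# upper half of outline belongs to the raised edge: circle fit
s=cn[:,0,1]<195
A=np.c_[2*w[s],np.ones(s.sum())]; x=np.linalg.lstsq(A,(w[s]**2).sum(1),rcond=None)[0]
print("tin",x[:2],np.sqrt(x[2]+x[0]**2+x[1]**2), cv2.boundingRect(cn))
cv2.imwrite("pics/crop.png",cv2.resize(im[130:290,90:340],None,fx=3.2,fy=3.2,interpolation=cv2.INTER_CUBIC))
E
```

```text
basket ((0.5093320608139038, 0.3224050998687744), (0.2383916676044464, 0.30060213804244995), 87.09817504882812)
handle ((0.47346362471580505, 0.33202266693115234), (0.10532710701227188, 0.029375743120908737), 1.8012380599975586) 405.5
blade ((0.5745630860328674, 0.3375076949596405), (0.08815281838178635, 0.016399286687374115), 1.085423231124878) (154, 183, 8, 33)
mat ((0.48955830931663513, -0.3207123577594757), (0.23668871819972992, 0.23719422519207), 88.87863159179688)
tin [0.56417594 0.00938378] 0.08492677270005748 (244, 155, 73, 77)
```

View pics/crop.png

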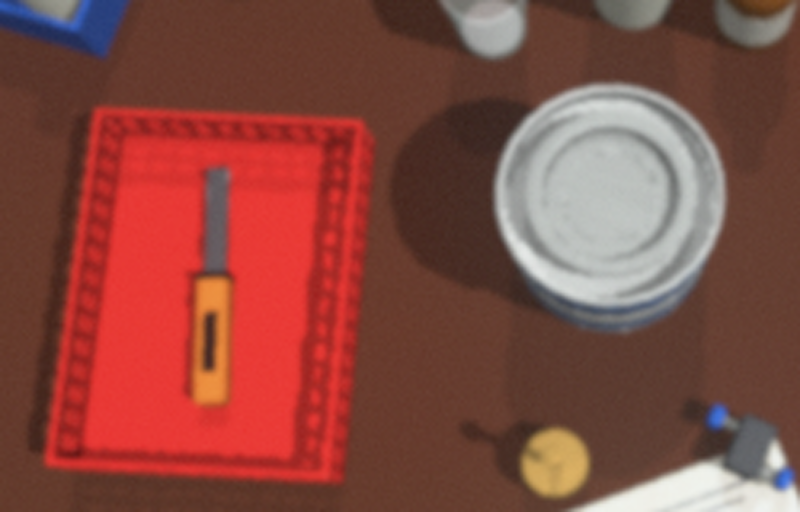

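The crop shows the lever flat in the basket with its tip up-image at about (217,170) and its butt at (210,405). The tin fits a circle of r 85 mm, which agrees with the given size. Moving above the lever.

```bash
cat >> h.py <<'E'
from scipy.spatial.transform import Rotation as Ro
def axes():
    s=arm.observe(); return np.array(s["position"]),Ro.from_quat(s["eef_rot"]).as_matrix()
def go(p,ang=None):
    q,R=axes(); d=R.T@(np.array(p)-q); print("pos",q.round(4),"units(total)",(d/.025).round(2))
    a=np.degrees(np.arctan2(R[1,0],R[0,0])); print("xangle",a.round(2),end=" ")
    if ang is not None: print("spin units",-np.radians((ang-a+180)%360-180)/.1)
    print({k:np.round(arm.observe()[k],3) for k in("t","force","finger_gap","grasp_force")})
E
python3 -m crank '[{"gripper":1,"dp":[-0.94,-0.43,0],"spin":0},{"gripper":1,"dp":[-0.94,-0.43,0],"spin":0},{"gripper":1,"dp":[-0.94,-0.43,0],"spin":0},{"gripper":1,"dp":[-0.94,-0.43,0],"spin":0},{"gripper":1,"dp":[-0.94,-0.43,0],"spin":0},{"gripper":1,"dp":[-0.94,-0.43,0],"spin":0},{"gripper":1,"dp":[-0.94,-0.43,0],"spin":0},{"gripper":1,"dp":[-0.94,-0.43,0],"spin":0},{"gripper":1,"dp":[-0.94,-0.43,0],"spin":0},{"gripper":1,"dp":[-0.94,-0.43,0],"spin":0},{"gripper":1,"dp":[-0.94,-0.43,0],"spin":0},{"gripper":1,"dp":[-0.94,-0.43,0],"spin":0},{"gripper":1,"dp":[-0.94,-0.43,0],"spin":0},{"gripper":1,"dp":[-0.94,-0.43,0],"spin":0},{"gripper":1,"dp":[-0.94,-0.43,0],"spin":0},{"gripper":1,"dp":[-0.94,-0.43,0],"spin":0},{"gripper":1,"dp":[0,0,0],"spin":-0.78},{"gripper":1,"dp":[0,0,0],"spin":-0.78},{"gripper":1,"dp":[0,0,0],"spin":-0.78},{"gripper":1,"dp":[0,0,0],"spin":-0.78}]'
python3 - <<'E'
from h import *
c=cam("wrist"); print(c["o"]); cv2.imwrite("pics/w1.png",c["img"])
hsv=cv2.cvtColor(c["img"],cv2.COLOR_BGR2HSV); org=cv2.inRange(hsv,(8,150,120),(22,255,255))
cs=cv2.findContours(org,cv2.RETR_EXTERNAL,cv2.CHAIN_APPROX_NONE)[0]
cn=max(cs,key=cv2.contourArea); w=np.array([onz(c,*p[0],.026)[:2] for p in cn],np.float32); print(cv2.minAreaRect(w))
go([.4845,.3325,.007],182.2)
E
```

```text
t: 1.82
position: [0.4846, 0.3342, 0.231]
eef_rot: [-0.021, 1.0, -0.0, -0.0]
force: [-0.2, 0.2, -0.3]
finger_gap: 1.004
grasp_force: 0.0
[0.41927235 0.33170615 0.37435207]
((0.43064793944358826, 0.4841986894607544), (0.26705607771873474, 0.21951505541801453), 13.842914581298828)
pos [0.4845 0.3343 0.2311] units(total) [-0.   -0.07  8.96]
xangle -177.29 spin units 0.08822685537611308
{'t': np.float64(1.867), 'force': array([0.139, 0.967, 0.323]), 'finger_gap': np.float64(1.006), 'grasp_force': np.float64(0.0)}
```

View pics/w1.png

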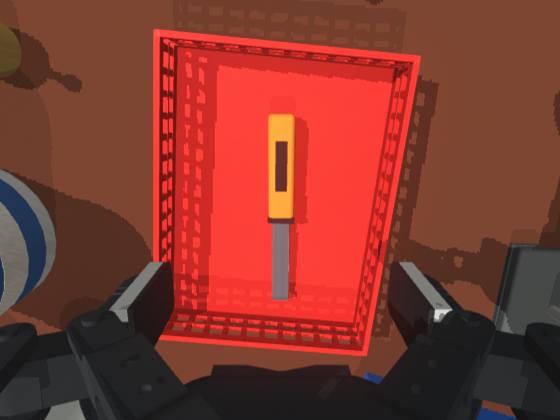

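The wrist view shows the handle from (281,114) to (281,219) and the blade tip at (280,299), roughly in line with the gripper.

```bash
python3 - <<'E'
from h import *
c=cam("wrist"); 
for u,v,z in((281,114,.026),(281,219,.026),(282,224,.017),(280,299,.017),(268,166,.026),(294,166,.026)): print(onz(c,u,v,z).round(4))
s=np.asarray(c["img"]).astype(int); m=((s[...,2]>180)&(s[...,1]>100)&(s[...,0]<80)).astype(np.uint8)
m[:90]=0;m[235:]=0;cs=cv2.findContours(m,0,1)[0];cn=max(cs,key=cv2.contourArea)
print(cv2.minAreaRect(np.array([onz(c,*p[0],.026)[:2] for p in cn],np.float32)))
E
```

```text
[0.4237 0.332  0.026 ]
[0.5267 0.3369 0.026 ]
[0.5348 0.3383 0.017 ]
[0.6221 0.3403 0.017 ]
[0.4733 0.3217 0.026 ]
[0.4721 0.347  0.026 ]
((0.4741505980491638, 0.33406004309654236), (0.10114949196577072, 0.02466132864356041), 2.148043394088745)
```

```bash
python3 -m crank '[{"gripper":1,"dp":[0,0,0.99],"spin":0.09},{"gripper":1,"dp":[0,0,0.99],"spin":0},{"gripper":1,"dp":[0,0,0.99],"spin":0},{"gripper":1,"dp":[0,0,0.99],"spin":0},{"gripper":1,"dp":[0,0,0.99],"spin":0},{"gripper":1,"dp":[0,0,0.99],"spin":0},{"gripper":1,"dp":[0,0,0.99],"spin":0},{"gripper":1,"dp":[0,0,0.99],"spin":0},{"gripper":0.2,"dp":[0,0,0.99],"spin":0},{"gripper":-0.1,"dp":[0,0,0],"spin":0},{"gripper":-1,"dp":[0,0,0],"spin":0},{"gripper":-1,"dp":[0,0,0],"spin":0},{"gripper":-1,"dp":[0,0,0],"spin":0},{"gripper":-1,"dp":[0,0,0],"spin":0},{"gripper":-1,"dp":[0,0,0],"spin":0},{"gripper":-1,"dp":[0,0,0],"spin":0}]'
```

```text
t: 3.25
position: [0.4852, 0.335, 0.0104]
eef_rot: [-0.014, 1.0, 0.001, 0.001]
force: [-1.2, 0.5, 7.4]
finger_gap: 0.285
grasp_force: 60.7
```

Gripped. The tool stays vertical, so I'll tilt the lever tip-down in the pads by pressing its butt on the tin's far edge. First I lift it and turn it toward -y.

```bash
python3 -m crank '[{"gripper":-1,"dp":[0,0,-0.95],"spin":0},{"gripper":-1,"dp":[0,0,-0.95],"spin":0},{"gripper":-1,"dp":[0,0,-0.95],"spin":0},{"gripper":-1,"dp":[0,0,-0.95],"spin":0},{"gripper":-1,"dp":[0,0,-0.95],"spin":1},{"gripper":-1,"dp":[0,0,-0.95],"spin":1},{"gripper":-1,"dp":[0,0,-0.95],"spin":1},{"gripper":-1,"dp":[0,0,-0.95],"spin":1},{"gripper":-1,"dp":[0,0,0],"spin":1},{"gripper":-1,"dp":[0,0,0],"spin":1},{"gripper":-1,"dp":[0,0,0],"spin":1},{"gripper":-1,"dp":[0,0,0],"spin":1},{"gripper":-1,"dp":[0,0,0],"spin":1},{"gripper":-1,"dp":[0,0,0],"spin":1},{"gripper":-1,"dp":[0,0,0],"spin":1},{"gripper":-1,"dp":[0,0,0],"spin":1},{"gripper":-1,"dp":[0,0,0],"spin":1},{"gripper":-1,"dp":[0,0,0],"spin":1},{"gripper":-1,"dp":[0,0,0],"spin":1},{"gripper":-1,"dp":[0,0,0],"spin":1}]'
python3 - <<'E'
from h import *
go([.564,-.128,.2],90); print(np.round(arm.observe()["qpos"],3))
E
```

```text
t: 4.92
position: [0.4843, 0.3344, 0.1994]
eef_rot: [0.709, 0.705, 0.0, 0.0]
force: [0.1, -0.1, -1.0]
finger_gap: 0.285
grasp_force: 59.6
pos [0.4843 0.3344 0.1994] units(total) [-18.48   3.29  -0.03]
xangle 89.7 spin units -0.0531415438981968
{'t': np.float64(4.917), 'force': array([ 0.116, -0.092, -0.987]), 'finger_gap': np.float64(0.285), 'grasp_force': np.float64(59.611)}
[0.492 0.473 1.689 0.    0.98  0.497]
```

```bash
python3 -m crank '[{"gripper":-1,"dp":[-0.924,0.165,0],"spin":0},{"gripper":-1,"dp":[-0.924,0.165,0],"spin":0},{"gripper":-1,"dp":[-0.924,0.165,0],"spin":0},{"gripper":-1,"dp":[-0.924,0.165,0],"spin":0},{"gripper":-1,"dp":[-0.924,0.165,0],"spin":0},{"gripper":-1,"dp":[-0.924,0.165,0],"spin":0},{"gripper":-1,"dp":[-0.924,0.165,0],"spin":0},{"gripper":-1,"dp":[-0.924,0.165,0],"spin":0},{"gripper":-1,"dp":[-0.924,0.165,0],"spin":0},{"gripper":-1,"dp":[-0.924,0.165,0],"spin":0},{"gripper":-1,"dp":[-0.924,0.165,0],"spin":0},{"gripper":-1,"dp":[-0.924,0.165,0],"spin":0},{"gripper":-1,"dp":[-0.924,0.165,0],"spin":0},{"gripper":-1,"dp":[-0.924,0.165,0],"spin":0},{"gripper":-1,"dp":[-0.924,0.165,0],"spin":0},{"gripper":-1,"dp":[-0.924,0.165,0],"spin":0},{"gripper":-1,"dp":[-0.924,0.165,0],"spin":0},{"gripper":-1,"dp":[-0.924,0.165,0],"spin":0},{"gripper":-1,"dp":[-0.924,0.165,0],"spin":0},{"gripper":-1,"dp":[-0.924,0.165,0],"spin":-0.05}]'
python3 - <<'E'
from h import *
c=cam("wrist"); cv2.imwrite("pics/w2.png",c["img"]); print(c["o"].round(4))
go([.564,-.128,.147],90)
# where tin top centre & edge project
for p in([.564,.009,.14],[.564,-.071,.14],[.564,-.128-.135,.204]): print(np.round(proj(c,p)))
E
```

```text
t: 6.58
position: [0.5668, -0.1286, 0.1994]
eef_rot: [0.705, 0.709, 0.0, 0.0]
force: [-0.2, 0.3, -1.3]
finger_gap: 0.284
grasp_force: 59.6
[ 0.5675 -0.0619  0.3427]
pos [ 0.5677 -0.1321  0.1994] units(total) [ 0.17 -0.15  2.09]
xangle 90.21 spin units 0.035979382660854486
{'t': np.float64(6.633), 'force': array([-0.368, -3.128, -0.195]), 'finger_gap': np.float64(0.285), 'grasp_force': np.float64(59.592)}
[274. -41.]
[274. 126.]
[272. 510.]
```

View pics/w2.png

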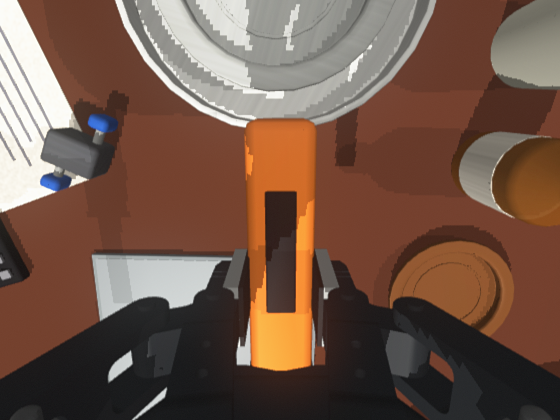

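The wrist view shows the handle held straight, with its butt (281,122) over the tin's near edge. The tin's centre column is about 278, which puts tin x at about 0.566. Pressing down to pivot the bar.

```bash
python3 -m crank '[{"gripper":-1,"dp":[0,0,0.9],"spin":0},{"gripper":-1,"dp":[0,0,0.9],"spin":0},{"gripper":-1,"dp":[0,0,0.3],"spin":0},{"gripper":-1,"dp":[0,0,0.25],"spin":0},{"gripper":-1,"dp":[0,0,0.25],"spin":0},{"gripper":-1,"dp":[0,0,0.25],"spin":0},{"gripper":-1,"dp":[0,0,0],"spin":0}]'
python3 -m crank '[{"gripper":-1,"dp":[0,0,0.25],"spin":0},{"gripper":-1,"dp":[0,0,0.25],"spin":0},{"gripper":-1,"dp":[0,0,0],"spin":0},{"gripper":-1,"dp":[0,0,0],"spin":0}]'
python3 - <<'E'
from h import *
c=cam("scene"); cv2.imwrite("pics/s2.png",cv2.resize(c["img"][130:330,130:400],None,fx=2.9,fy=2.9,interpolation=cv2.INTER_CUBIC))
for p in([.5675,-.132,.121],[.5675,-.132-.135*.87,.121-.135*.5],[.5675,-.132+.065*.87,.121+.065*.5]): print(((np.array(proj(c,p))-[130,130])*2.9).round())
E
```

```text
t: 7.22
position: [0.5678, -0.1284, 0.1286]
eef_rot: [0.705, 0.709, 0.0, 0.002]
force: [-1.1, -6.2, 5.7]
finger_gap: 0.286
grasp_force: 63.2
t: 7.55
position: [0.5679, -0.1283, 0.1165]
eef_rot: [0.705, 0.709, 0.0, 0.002]
force: [-0.1, -7.3, 2.6]
finger_gap: 0.289
grasp_force: 65.0
[444. 369.]
[374. 532.]
[478. 292.]
```

View pics/s2.png

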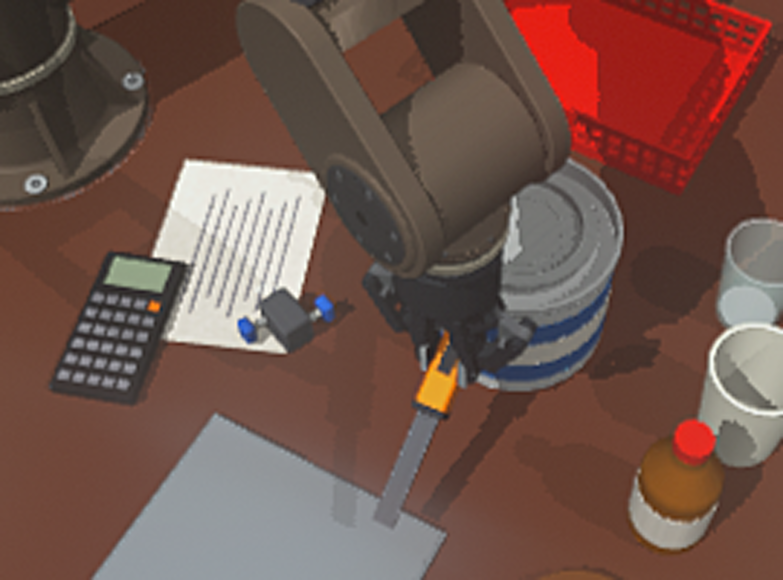

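The bar is now tilted tip-down, with its tip at (388,523) in the crop. Computing the tip offset from the plane of the bar.

```bash
python3 - <<'E'
from h import *
c=cam("scene"); p,R=axes()
for u,v in((388,522),(433,413)):
    d=ray(c,130+u/2.9,130+v/2.9); q=c["o"]+d*(.568-c["o"][0])/d[0]; print(q.round(4),(q-p).round(4))
go([.566,-.13,.24],90); print(arm.observe()["qpos"])
E
```

```text
[ 0.568  -0.2304  0.032 ] [ 1.000e-04 -1.021e-01 -8.460e-02]
[ 0.568  -0.1527  0.0844] [ 0.0001 -0.0245 -0.0322]
pos [ 0.5679 -0.1283  0.1165] units(total) [-0.08 -0.06 -4.94]
xangle 90.29 spin units 0.05075211991114047
{'t': np.float64(7.65), 'force': array([ 0.263, -6.577,  1.636]), 'finger_gap': np.float64(0.292), 'grasp_force': np.float64(65.018)}
[-3.35281356e-01  5.67962460e-01  1.78262448e+00 -9.66903057e-04
  7.87665539e-01 -3.39678132e-01]
```

```bash
python3 -m crank '[{"gripper":-1,"dp":[0,0,-0.83],"spin":0},{"gripper":-1,"dp":[0,0,-0.83],"spin":0},{"gripper":-1,"dp":[0,0,-0.83],"spin":0},{"gripper":-1,"dp":[0,0,-0.83],"spin":0},{"gripper":-1,"dp":[0,0,-0.83],"spin":0},{"gripper":-1,"dp":[0,0,-0.83],"spin":0},{"gripper":-1,"dp":[0,-0.08,-0.83],"spin":0.05}]'
python3 -m crank '[{"gripper":-1,"dp":[0.9,0,0],"spin":0},{"gripper":-1,"dp":[0.9,0,0],"spin":0},{"gripper":-1,"dp":[0.9,0,0],"spin":0},{"gripper":-1,"dp":[0.9,0,0],"spin":0},{"gripper":-1,"dp":[0.9,0,0],"spin":0},{"gripper":-1,"dp":[0.9,0,0],"spin":0},{"gripper":-1,"dp":[0.9,0,0],"spin":0},{"gripper":-1,"dp":[0.9,0,0],"spin":0},{"gripper":-1,"dp":[0.9,0,0],"spin":0},{"gripper":-1,"dp":[0.9,0,0],"spin":0},{"gripper":-1,"dp":[0.9,0,0],"spin":0},{"gripper":-1,"dp":[0.9,0,0],"spin":0},{"gripper":-1,"dp":[0.9,0,0],"spin":0},{"gripper":-1,"dp":[0.9,0,0],"spin":0},{"gripper":-1,"dp":[0.9,0,0],"spin":0},{"gripper":-1,"dp":[0.9,0,0],"spin":0},{"gripper":-1,"dp":[0.8,0,0],"spin":0},{"gripper":-1,"dp":[0,0,0],"spin":0},{"gripper":-1,"dp":[0,0,0],"spin":0}]'
python3 - <<'E'
from h import *
go([.566,.25,.26],90)
a=cam("scene");b=cam("top"); p,_=axes()
o=[]
for n,c in(("s",a),("t",b)):
    u,v=np.round(proj(c,p+[0,-.08,-.03])).astype(int); u0,v0=max(u-50,0),max(v-60,0); print(n,u0,v0)
    o.append(cv2.resize(c["img"][v0:v0+120,u0:u0+100],(400,480),interpolation=cv2.INTER_CUBIC))
cv2.imwrite("pics/st.png",np.hstack(o)); np.save("p.npy",p)
E
```

```text
t: 8.23
position: [0.565, -0.1272, 0.2623]
eef_rot: [0.707, 0.707, 0.0, 0.001]
force: [0.5, 0.6, -1.3]
finger_gap: 0.285
grasp_force: 64.5
t: 9.82
position: [0.5645, 0.2534, 0.2608]
eef_rot: [0.706, 0.708, 0.0, 0.0]
force: [-0.4, -0.9, -1.8]
finger_gap: 0.286
grasp_force: 64.5
pos [0.5645 0.2534 0.2608] units(total) [-0.14  0.06  0.03]
xangle 90.11 spin units 0.0192499776046384
{'t': np.float64(9.817), 'force': array([-0.364, -0.921, -1.756]), 'finger_gap': np.float64(0.286), 'grasp_force': np.float64(64.517)}
s 290 77
t 154 118
```

View pics/st.png

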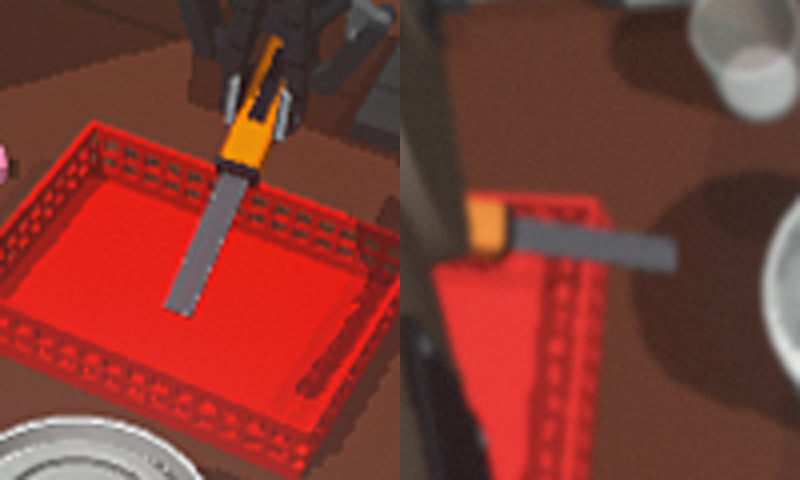

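In the scene half the tip is at (178,312) and the handle joint at (236,172). In the top half they are at (676,254) and (510,231). Triangulating.

```bash
python3 - <<'E'
from h import *
a=cam("scene");b=cam("top"); p,_=axes(); print(p)
def tri(ua,ub):
    M=[];r=[]
    for c,u in((a,ua),(b,ub)):
        d=ray(c,*u); N=np.eye(3)-np.outer(d,d); M.append(N); r.append(N@c["o"])
    x,res=np.linalg.lstsq(np.vstack(M),np.hstack(r),rcond=None)[:2]; return x,res
t,e=tri((334.5,155),(223,181.5)); j,e2=tri((349,120),(181.5,175.75))
print(t,t-p,e,j,j-p,e2,np.linalg.norm(t-j)); d=t-j; print(np.degrees(np.arctan2(-d[2],-d[1])),np.degrees(np.arctan2(d[0],-d[1])))
E
```

```text
[0.56496904 0.25174646 0.26048029]
[0.56676778 0.13669432 0.2021564 ] [ 0.00179873 -0.11505214 -0.05832389] [5.71175941e-06] [0.56535258 0.21718269 0.24979863] [ 0.00038353 -0.03456377 -0.01068167] [8.87407163e-06] 0.09354230138740718
30.621901244979234 1.0073088039747848
```

The tip is at TCP + (0.002, -0.116, -0.06) with a tilt of about 30°. That leaves only about 1 mm of clearance under the rim. I'll steepen to about 40° by pushing the tip against the tin's outer wall.

```bash
python3 -m crank '[{"gripper":-1,"dp":[-0.4,0,0.9],"spin":0},{"gripper":-1,"dp":[-0.4,0,0.9],"spin":0},{"gripper":-1,"dp":[-0.4,0,0.9],"spin":0},{"gripper":-1,"dp":[-0.3,0,0.9],"spin":0},{"gripper":-1,"dp":[0,0,0],"spin":0}]'
python3 -m crank '[{"gripper":-1,"dp":[-0.15,0,0],"spin":0},{"gripper":-1,"dp":[-0.15,0,0],"spin":0},{"gripper":-1,"dp":[0,0,0],"spin":0}]'
python3 -m crank '[{"gripper":-1,"dp":[-0.15,0,0],"spin":0},{"gripper":-1,"dp":[-0.15,0,0],"spin":0},{"gripper":-1,"dp":[0,0,0],"spin":0}]'
python3 -m crank '[{"gripper":-1,"dp":[-0.15,0,0],"spin":0},{"gripper":-1,"dp":[-0.15,0,0],"spin":0},{"gripper":-1,"dp":[0,0,0],"spin":0}]'
```

```text
t: 10.43
position: [0.5635, 0.2127, 0.1665]
eef_rot: [0.708, 0.706, -0.003, -0.002]
force: [-0.3, -0.6, -1.0]
finger_gap: 0.287
grasp_force: 64.4
t: 10.68
position: [0.5657, 0.2071, 0.1717]
eef_rot: [0.707, 0.707, 0.001, 0.001]
force: [1.2, -0.1, -0.9]
finger_gap: 0.284
grasp_force: 64.4
t: 10.93
position: [0.5664, 0.2016, 0.1722]
eef_rot: [0.707, 0.707, 0.003, 0.001]
force: [2.5, 10.7, 2.1]
finger_gap: 0.289
grasp_force: 64.7
t: 11.18
position: [0.5664, 0.1941, 0.1722]
eef_rot: [0.707, 0.707, 0.003, 0.001]
force: [2.3, 9.5, 1.6]
finger_gap: 0.285
grasp_force: 63.8
```

```bash
python3 -m crank '[{"gripper":-1,"dp":[-0.15,0,0],"spin":0},{"gripper":-1,"dp":[0,0,0],"spin":0},{"gripper":-1,"dp":[0.5,0,0],"spin":0},{"gripper":-1,"dp":[0.5,0,-0.7],"spin":0},{"gripper":-1,"dp":[0,0,-0.7],"spin":0},{"gripper":-1,"dp":[0,0,-0.7],"spin":0},{"gripper":-1,"dp":[0,0,-0.7],"spin":0},{"gripper":-1,"dp":[0,0,0],"spin":0},{"gripper":-1,"dp":[0,0,0],"spin":0}]'
python3 - <<'E'
from h import *
a=cam("scene");b=cam("top"); p,_=axes()
o=[]
for n,c in(("s",a),("t",b)):
    u,v=np.round(proj(c,p+[0,-.08,-.04])).astype(int); u0,v0=max(u-50,0),max(v-60,0); print(n,u0,v0)
    o.append(cv2.resize(c["img"][v0:v0+120,u0:u0+100],(400,480),interpolation=cv2.INTER_CUBIC))
cv2.imwrite("pics/st2.png",np.hstack(o)); print(p)
E
```

```text
t: 11.93
position: [0.565, 0.2143, 0.2408]
eef_rot: [0.707, 0.707, 0.001, 0.001]
force: [-0.1, -0.3, -1.9]
finger_gap: 0.289
grasp_force: 62.8
s 282 97
t 174 122
[0.56454852 0.21387609 0.2392638 ]
```

View pics/st2.png

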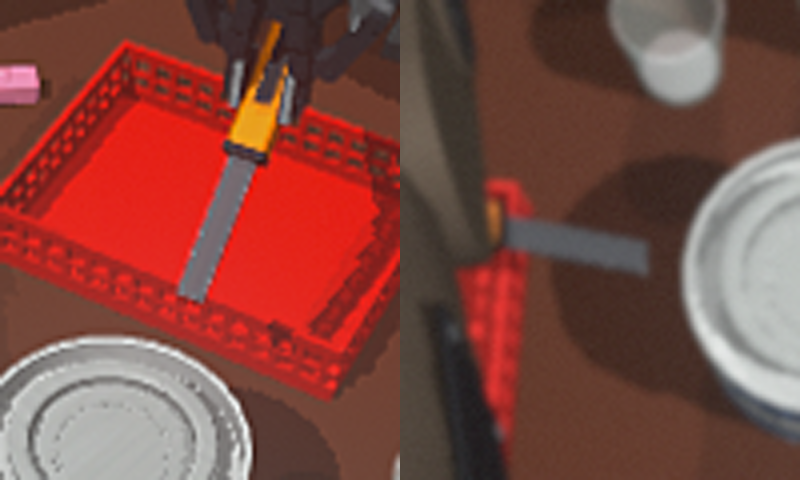

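The tip is at scene (191,297) and top (648,258). The joint is at scene (246,155) and top (507,233).

```bash
python3 - <<'E'
from h import *
a=cam("scene");b=cam("top"); p,_=axes()
def tri(ua,ub):
    M=[];r=[]
    for c,u in((a,ua),(b,ub)):
        d=ray(c,*u); N=np.eye(3)-np.outer(d,d); M.append(N); r.append(N@c["o"])
    return np.linalg.lstsq(np.vstack(M),np.hstack(r),rcond=None)[0]
t=tri((329.75,171.25),(236,186.5)); j=tri((343.5,135.75),(200.75,180.25)); d=t-j
print(p,t,t-p,j-p,np.linalg.norm(d),np.degrees(np.arctan2(-d[2],-d[1])))
g=b; im=g["img"]; hsv=cv2.cvtColor(im,cv2.COLOR_BGR2HSV)
# tin edge rightmost/leftmost scene-independent: refit circle
sil=cv2.inRange(hsv,(0,0,110),(180,70,255)); sil[:, :235]=0; sil[:, 330:]=0; sil[:150]=0; sil[245:]=0
cn=max(cv2.findContours(sil,0,1)[0],key=cv2.contourArea)
w=np.array([onz(b,*q[0],.14)[:2] for q in cn if q[0][1]<205]); A=np.c_[2*w,np.ones(len(w))]; x=np.linalg.lstsq(A,(w**2).sum(1),rcond=None)[0]
print(x[:2],np.sqrt(x[2]+x[0]**2+x[1]**2))
E
```

```text
[0.56458232 0.21373993 0.23896771] [0.56673235 0.11269718 0.16622452] [ 0.00215003 -0.10104275 -0.07274319] [ 0.00075536 -0.03053677 -0.01419518] 0.09165646627895034 39.7061631615864
[0.56391584 0.00924338] 0.08510700006880235
```

Tilt is about 39.7°, which is good. Hovering the tip over the channel at r≈72, then feeling for the fulcrum.

```bash
python3 -m crank '[{"gripper":-1,"dp":[-0.42,0,0.28],"spin":0},{"gripper":-1,"dp":[-0.42,0,0.28],"spin":0},{"gripper":-1,"dp":[-0.41,0,0.28],"spin":0},{"gripper":-1,"dp":[0,0,0],"spin":0},{"gripper":-1,"dp":[0,0,0],"spin":0}]'
python3 -m crank '[{"gripper":-1,"dp":[0,0,0.08],"spin":0},{"gripper":-1,"dp":[0,0,0],"spin":0},{"gripper":-1,"dp":[0,0,0],"spin":0}]'
python3 -m crank '[{"gripper":-1,"dp":[0,0,0.08],"spin":0},{"gripper":-1,"dp":[0,0,0],"spin":0},{"gripper":-1,"dp":[0,0,0],"spin":0}]'
python3 -m crank '[{"gripper":-1,"dp":[0,0,0.08],"spin":0},{"gripper":-1,"dp":[0,0,0],"spin":0},{"gripper":-1,"dp":[0,0,0],"spin":0}]'
```

```text
t: 12.55
position: [0.5649, 0.1814, 0.2184]
eef_rot: [0.708, 0.706, -0.001, -0.0]
force: [-0.0, 1.3, -1.1]
finger_gap: 0.288
grasp_force: 62.8
t: 12.8
position: [0.565, 0.1828, 0.2172]
eef_rot: [0.707, 0.707, 0.0, 0.0]
force: [-0.2, 0.5, -1.3]
finger_gap: 0.29
grasp_force: 62.8
t: 13.05
position: [0.5649, 0.1826, 0.215]
eef_rot: [0.707, 0.707, 0.0, -0.0]
force: [-0.2, -0.9, -1.5]
finger_gap: 0.29
grasp_force: 62.8
t: 13.3
position: [0.5649, 0.1825, 0.2129]
eef_rot: [0.707, 0.707, -0.0, -0.0]
force: [-0.2, -0.5, -1.1]
finger_gap: 0.29
grasp_force: 62.8
```

```bash
for i in 1 2 3; do echo; done; python3 -m crank '[{"gripper":-1,"dp":[0,0,0.06],"spin":0},{"gripper":-1,"dp":[0,0,0],"spin":0},{"gripper":-1,"dp":[0,0,0],"spin":0}]' | grep -E 'pos|force'
python3 -m crank '[{"gripper":-1,"dp":[0,0,0.06],"spin":0},{"gripper":-1,"dp":[0,0,0],"spin":0},{"gripper":-1,"dp":[0,0,0],"spin":0}]'| grep -E 'pos|force'
python3 -m crank '[{"gripper":-1,"dp":[0,0,0.06],"spin":0},{"gripper":-1,"dp":[0,0,0],"spin":0},{"gripper":-1,"dp":[0,0,0],"spin":0}]'| grep -E 'pos|force'
```

```text
position: [0.5649, 0.1825, 0.2115]
force: [-0.6, -0.3, -1.2]
grasp_force: 62.8
position: [0.5651, 0.1824, 0.2101]
force: [0.2, -1.6, 0.5]
grasp_force: 62.9
position: [0.5651, 0.1823, 0.2087]
force: [-0.4, -2.7, 1.9]
grasp_force: 63.1
```

Contact is at z≈0.2105, as predicted. Lifting 1.3 mm, then sliding in along the blade.

```bash
python3 -m crank '[{"gripper":-1,"dp":[0,0,-0.12],"spin":0},{"gripper":-1,"dp":[0,0,0],"spin":0},{"gripper":-1,"dp":[-0.08,0,0.066],"spin":0},{"gripper":-1,"dp":[-0.08,0,0.066],"spin":0},{"gripper":-1,"dp":[0,0,0],"spin":0},{"gripper":-1,"dp":[0,0,0],"spin":0}]' | grep -E 'pos|force'
python3 -m crank '[{"gripper":-1,"dp":[-0.08,0,0.066],"spin":0},{"gripper":-1,"dp":[-0.08,0,0.066],"spin":0},{"gripper":-1,"dp":[0,0,0],"spin":0},{"gripper":-1,"dp":[0,0,0],"spin":0}]' | grep -E 'pos|force'
python3 -m crank '[{"gripper":-1,"dp":[-0.08,0,0.066],"spin":0},{"gripper":-1,"dp":[0,0,0],"spin":0},{"gripper":-1,"dp":[0,0,0],"spin":0}]' | grep -E 'pos|force'
```

```text
position: [0.5648, 0.1783, 0.208]
force: [-0.6, 0.5, -0.6]
grasp_force: 62.9
position: [0.5649, 0.1743, 0.2048]
force: [0.1, -0.3, -1.0]
grasp_force: 62.9
position: [0.5649, 0.1723, 0.2032]
force: [0.7, -0.8, -1.0]
grasp_force: 62.9
```

```bash
python3 -m crank '[{"gripper":-1,"dp":[-0.06,0,0.05],"spin":0},{"gripper":-1,"dp":[0,0,0],"spin":0},{"gripper":-1,"dp":[0,0,0],"spin":0}]' | grep -E 'pos|force'
python3 -m crank '[{"gripper":-1,"dp":[-0.06,0,0.05],"spin":0},{"gripper":-1,"dp":[0,0,0],"spin":0},{"gripper":-1,"dp":[0,0,0],"spin":0}]' | grep -E 'pos|force'
```

```text
position: [0.565, 0.1709, 0.202]
force: [0.1, -0.7, -0.6]
grasp_force: 62.8
position: [0.565, 0.1694, 0.2008]
force: [-1.1, -1.7, -1.9]
grasp_force: 62.8
```

```bash
python3 - <<'E'
from h import *
a=cam("scene"); b=cam("top"); o=[]
for c in(a,b):
    u,v=np.round(proj(c,[.565,.07,.14])).astype(int); o.append(cv2.resize(c["img"][v-50:v+50,u-40:u+40],(400,500),interpolation=cv2.INTER_CUBIC))
cv2.imwrite("pics/ins.png",np.hstack(o))
E
```

```text
(no output)
```

View pics/ins.png

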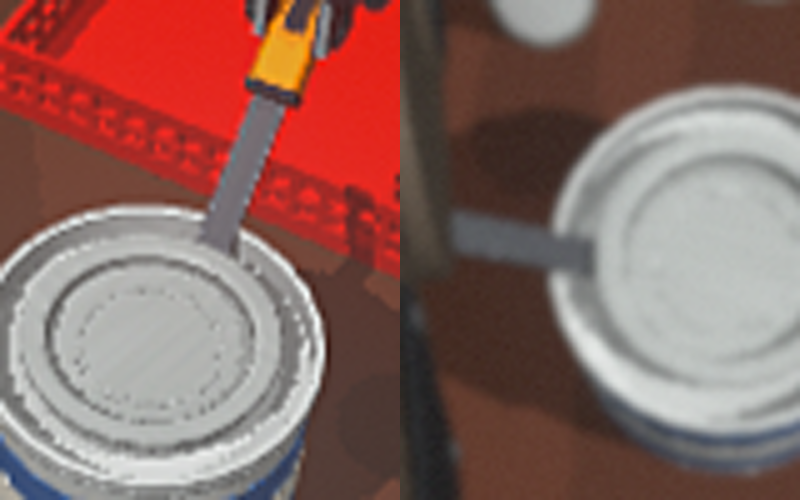

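Both views show the blade crossing the edge and passing under the lid's rim, at about (218,240) on the left and (595,255) on the right. Now levering along the computed arc.

```bash
python3 -m crank '[{"gripper":-1,"dp":[0.11,0,0.115],"spin":0},{"gripper":-1,"dp":[0.11,0,0.115],"spin":0},{"gripper":-1,"dp":[0.11,0,0.115],"spin":0},{"gripper":-1,"dp":[0.11,0,0.115],"spin":0},{"gripper":-1,"dp":[0,0,0],"spin":0}]' | grep -E 'pos|force'
python3 -m crank '[{"gripper":-1,"dp":[0.086,0,0.127],"spin":0},{"gripper":-1,"dp":[0.086,0,0.127],"spin":0},{"gripper":-1,"dp":[0.086,0,0.127],"spin":0},{"gripper":-1,"dp":[0.086,0,0.127],"spin":0},{"gripper":-1,"dp":[0,0,0],"spin":0}]' | grep -E 'pos|force'
python3 -m crank '[{"gripper":-1,"dp":[0.07,0,0.16],"spin":0},{"gripper":-1,"dp":[0.07,0,0.16],"spin":0},{"gripper":-1,"dp":[0,0,0],"spin":0}]' | grep -E 'pos|force'
```

```text
position: [0.565, 0.1811, 0.1888]
force: [0.5, -2.1, 3.1]
grasp_force: 63.7
position: [0.565, 0.1898, 0.1763]
force: [0.4, 1.6, 4.3]
grasp_force: 64.5
position: [0.5651, 0.1936, 0.1687]
force: [-0.0, 4.9, 8.0]
grasp_force: 65.1
```

```bash
python3 -m crank '[{"gripper":-1,"dp":[0.08,0,0.16],"spin":0},{"gripper":-1,"dp":[0.08,0,0.16],"spin":0},{"gripper":-1,"dp":[0,0,0],"spin":0}]' | grep -E 'pos|force'
python3 -m crank '[{"gripper":-1,"dp":[0.04,0,0.18],"spin":0},{"gripper":-1,"dp":[0.04,0,0.18],"spin":0},{"gripper":-1,"dp":[0,0,0],"spin":0}]' | grep -E 'pos|force'
python3 -m crank '[{"gripper":-1,"dp":[0.04,0,0.18],"spin":0},{"gripper":-1,"dp":[0.02,0,0.16],"spin":0},{"gripper":-1,"dp":[0,0,0],"spin":0}]' | grep -E 'pos|force'
```

```text
position: [0.5649, 0.1975, 0.1605]
force: [0.2, 3.4, 5.5]
grasp_force: 65.3
position: [0.5651, 0.2, 0.1517]
force: [0.5, 7.3, 6.6]
grasp_force: 65.7
position: [0.5648, 0.2009, 0.1428]
force: [-0.0, 2.8, 4.3]
grasp_force: 65.6
```

```bash
python3 -m crank '[{"gripper":-1,"dp":[0.02,0,0.14],"spin":0},{"gripper":-1,"dp":[0,0,0.14],"spin":0},{"gripper":-1,"dp":[0,0,0],"spin":0}]' | grep -E 'pos|force'
python3 - <<'E'
from h import *
a=cam("scene"); u,v=np.round(proj(a,[.565,.03,.14])).astype(int); print(u,v)
cv2.imwrite("pics/lev.png",cv2.resize(a["img"][v-50:v+50,u-60:u+60],(780,600),interpolation=cv2.INTER_CUBIC))
E
```

```text
position: [0.5649, 0.2018, 0.1359]
force: [-0.1, 9.2, 3.9]
grasp_force: 65.7
313 201
```

View pics/lev.png

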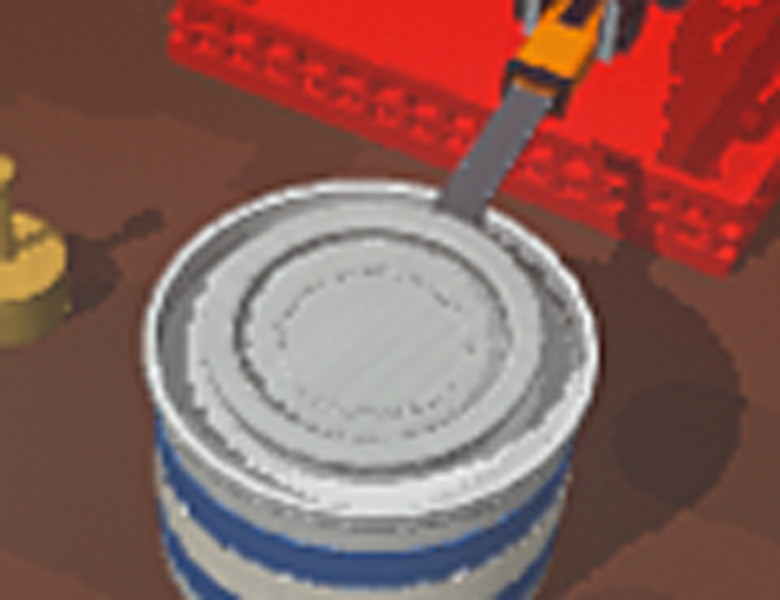

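The view shows the lid's far side lifted onto the blade at about (465,205), with the rim now close to the tin's edge there. Force has fallen off, which suggests that side has come free. I'll push slightly further and check the rise numerically against the first scene picture by optical flow.

```bash
python3 -m crank '[{"gripper":-1,"dp":[0.04,0,0.12],"spin":0},{"gripper":-1,"dp":[0.0,0,0.12],"spin":0},{"gripper":-1,"dp":[0,0,0],"spin":0},{"gripper":-1,"dp":[0,0,0],"spin":0}]' | grep -E 'pos|force'
cat > rise.py <<'E'
from h import *
a=cam("scene"); g0=cv2.cvtColor(cv2.imread("pics/scene.png"),cv2.COLOR_BGR2GRAY); g1=cv2.cvtColor(a["img"],cv2.COLOR_BGR2GRAY)
th=np.radians(np.arange(0,360,45)); P=np.array([[.565+.05*np.cos(t),.009+.05*np.sin(t),.142] for t in th])
u=np.array([proj(a,p) for p in P],np.float32); q,st,e=cv2.calcOpticalFlowPyrLK(g0,g1,u[:,None],None,winSize=(15,15),maxLevel=2)
for t,p,x,y,s in zip(th,P,u,q[:,0],st):
    k=np.array(proj(a,p+[0,0,.01]))-x   # px per 10 mm rise
    print(int(np.degrees(t)),"flow",(y-x).round(2),"rise mm",round(float((y-x)@k/(k@k)*10),1),s)
E
python3 rise.py
```

```text
position: [0.5649, 0.2025, 0.1299]
force: [-0.4, 8.0, 3.4]
grasp_force: 65.7
0 flow [ 0.24 -0.91] rise mm 3.7 [1]
45 flow [ 0.37 -2.41] rise mm 9.5 [1]
90 flow [ 0.57 -2.68] rise mm 10.5 [1]
135 flow [ 0.5  -2.15] rise mm 8.4 [1]
180 flow [ 0.28 -1.35] rise mm 5.3 [1]
225 flow [ 0.08 -0.33] rise mm 1.3 [1]
270 flow [ 0.07 -0.08] rise mm 0.3 [1]
315 flow [-0.72 -0.01] rise mm -0.3 [1]
```

The +y side has risen about 9 mm and the far side is still down. Withdrawing the blade and rechecking.

```bash
python3 -m crank '[{"gripper":-1,"dp":[0.3,0,0],"spin":0},{"gripper":-1,"dp":[0.3,0,0],"spin":0},{"gripper":-1,"dp":[0.4,0,0],"spin":0},{"gripper":-1,"dp":[0.6,0,0],"spin":0},{"gripper":-1,"dp":[0.6,0,0],"spin":0},{"gripper":-1,"dp":[0,0,0],"spin":0}]' | grep -E 'pos|force'
python3 rise.py
python3 - <<'E'
from h import *
go([.479,.330,.14],182); print(arm.observe()["qpos"].__repr__())
E
```

```text
position: [0.5647, 0.2598, 0.1298]
force: [-0.2, -0.0, -1.9]
grasp_force: 65.1
0 flow [ 0.41 -1.37] rise mm 5.6 [1]
45 flow [ 0.47 -2.83] rise mm 11.2 [1]
90 flow [ 0.01 -3.74] rise mm 14.4 [1]
135 flow [ 1.   -3.23] rise mm 12.7 [1]
180 flow [ 0.39 -1.9 ] rise mm 7.5 [1]
225 flow [ 0.22 -0.73] rise mm 2.9 [1]
270 flow [ 0.29 -0.48] rise mm 2.0 [1]
315 flow [ 0.07 -0.56] rise mm 2.3 [1]
pos [0.5646 0.2587 0.1297] units(total) [ 2.86 -3.42 -0.41]
xangle 90.12 spin units -16.03530898386296
{'t': np.float64(18.8), 'force': array([ 0.445,  0.318, -1.299]), 'finger_gap': np.float64(0.286), 'grasp_force': np.float64(65.142)}
array([3.23221681e-01, 5.97459770e-01, 1.67042839e+00, 3.92360231e-04,
       8.73884725e-01, 3.20797773e-01])
```

```bash
python3 -m crank '[{"gripper":-1,"dp":[0.5,-0.55,-0.1],"spin":0},{"gripper":-1,"dp":[0.5,-0.55,-0.1],"spin":0},{"gripper":-1,"dp":[0.5,-0.55,-0.1],"spin":0},{"gripper":-1,"dp":[0.5,-0.55,-0.1],"spin":0},{"gripper":-1,"dp":[0.5,-0.55,0],"spin":0},{"gripper":-1,"dp":[0.5,-0.55,0],"spin":0},{"gripper":-1,"dp":[0,0,0],"spin":-1},{"gripper":-1,"dp":[0,0,0],"spin":-1},{"gripper":-1,"dp":[0,0,0],"spin":-1},{"gripper":-1,"dp":[0,0,0],"spin":-1},{"gripper":-1,"dp":[0,0,0],"spin":-1},{"gripper":-1,"dp":[0,0,0],"spin":-1},{"gripper":-1,"dp":[0,0,0],"spin":-1},{"gripper":-1,"dp":[0,0,0],"spin":-1},{"gripper":-1,"dp":[0,0,0],"spin":-1},{"gripper":-1,"dp":[0,0,0],"spin":-1},{"gripper":-1,"dp":[0,0,0],"spin":-1},{"gripper":-1,"dp":[0,0,0],"spin":-1},{"gripper":-1,"dp":[0,0,0],"spin":-1},{"gripper":-1,"dp":[0,0,0],"spin":-1}]' | grep -E 'pos|force'
python3 -m crank '[{"gripper":-1,"dp":[0,0,0],"spin":-1},{"gripper":-1,"dp":[0,0,0],"spin":-1},{"gripper":-1,"dp":[0,0,0.7],"spin":0},{"gripper":-1,"dp":[0,0,0.7],"spin":0},{"gripper":-1,"dp":[0,0,0.7],"spin":0},{"gripper":-1,"dp":[0,0,0.7],"spin":0},{"gripper":-1,"dp":[0,0,0.7],"spin":0},{"gripper":-1,"dp":[0,0,0.5],"spin":0},{"gripper":-1,"dp":[0,0,0],"spin":0},{"gripper":-1,"dp":[0,0,0],"spin":0}]' | grep -E 'pos|force'
python3 - <<'E'
from h import *
go([.482,.334,.02],182)
E
```

```text
position: [0.4823, 0.3317, 0.14]
force: [0.0, 0.4, -1.4]
grasp_force: 65.1
position: [0.4822, 0.3316, 0.0398]
force: [-0.2, 0.7, -1.4]
grasp_force: 65.1
pos [0.4822 0.3316 0.0398] units(total) [0.01 0.1  0.79]
xangle -178.32 spin units -0.056644686022864675
{'t': np.float64(21.3), 'force': array([-0.224,  0.732, -1.356]), 'finger_gap': np.float64(0.283), 'grasp_force': np.float64(65.085)}
```

Lowering to contact.

```bash
python3 -m crank '[{"gripper":-1,"dp":[0,0,0.35],"spin":0},{"gripper":-1,"dp":[0,0,0.35],"spin":0},{"gripper":-1,"dp":[0,0,0.2],"spin":0},{"gripper":-1,"dp":[0,0,0],"spin":0}]' | grep -E 'pos|force'
python3 -m crank '[{"gripper":-1,"dp":[0,0,0.1],"spin":0},{"gripper":-1,"dp":[0,0,0.1],"spin":0},{"gripper":-1,"dp":[0,0,0],"spin":0}]' | grep -E 'pos|force'
python3 -m crank '[{"gripper":-1,"dp":[0,0,0.06],"spin":0},{"gripper":-1,"dp":[0,0,0.06],"spin":0},{"gripper":-1,"dp":[0,0,0],"spin":0}]' | grep -E 'pos|force'
```

```text
position: [0.482, 0.3314, 0.0166]
force: [-0.9, 0.1, -2.0]
grasp_force: 65.1
position: [0.4824, 0.3316, 0.0124]
force: [0.3, 0.1, -1.7]
grasp_force: 65.1
position: [0.4826, 0.3316, 0.0096]
force: [-0.6, -0.2, 0.3]
grasp_force: 65.4
```

```bash
python3 -m crank '[{"gripper":-1,"dp":[0,0,0.04],"spin":0},{"gripper":0,"dp":[0,0,0],"spin":0},{"gripper":1,"dp":[0,0,0],"spin":0},{"gripper":1,"dp":[0,0,0],"spin":0},{"gripper":1,"dp":[0,0,0],"spin":0},{"gripper":1,"dp":[0,0,-0.3],"spin":0},{"gripper":1,"dp":[0,0,-0.8],"spin":0},{"gripper":1,"dp":[0,0,-0.9],"spin":0},{"gripper":1,"dp":[0,0,-0.9],"spin":0},{"gripper":1,"dp":[0,0,-0.9],"spin":0},{"gripper":1,"dp":[0,0,-0.9],"spin":0},{"gripper":1,"dp":[0,0,-0.9],"spin":0},{"gripper":1,"dp":[0,0,-0.9],"spin":0},{"gripper":1,"dp":[0,0,-0.9],"spin":0},{"gripper":1,"dp":[0,0,-0.9],"spin":0},{"gripper":1,"dp":[0,0,-0.6],"spin":0},{"gripper":1,"dp":[0,0,0],"spin":0}]' | grep -E 'pos|force|gap'
python3 - <<'E'
from h import *
c=cam("wrist"); s=c["img"].astype(int); m=((s[...,2]>180)&(s[...,1]>100)&(s[...,0]<80)).astype(np.uint8); m[250:]=0
cn=max(cv2.findContours(m,0,1)[0],key=cv2.contourArea); print(cv2.boundingRect(cn),cv2.minAreaRect(np.array([onz(c,*p[0],.026)[:2] for p in cn],np.float32)))
go([.505,.066,.24],180)
E
```

```text
position: [0.4832, 0.332, 0.2349]
force: [-0.1, 0.2, -0.3]
finger_gap: 1.0
grasp_force: 0.0
(267, 113, 26, 103) ((0.47311559319496155, 0.3312382698059082), (0.1010536253452301, 0.024459417909383774), 1.274086356163025)
pos [0.4827 0.3317 0.2329] units(total) [ -0.58 -10.65  -0.3 ]
xangle -178.33 spin units 0.2921242682094016
{'t': np.float64(23.6), 'force': array([ 0.17 , -0.06 , -0.639]), 'finger_gap': np.float64(1.001), 'grasp_force': np.float64(0.0)}
```

```bash
python3 -m crank '[{"gripper":1,"dp":[-0.31,-0.9,-0.08],"spin":0},{"gripper":1,"dp":[-0.31,-0.9,-0.08],"spin":0},{"gripper":1,"dp":[-0.31,-0.9,-0.08],"spin":0},{"gripper":1,"dp":[-0.31,-0.9,-0.08],"spin":0},{"gripper":1,"dp":[-0.31,-0.9,-0.08],"spin":0},{"gripper":1,"dp":[-0.31,-0.9,-0.08],"spin":0},{"gripper":1,"dp":[-0.31,-0.9,-0.08],"spin":0},{"gripper":1,"dp":[-0.31,-0.9,-0.08],"spin":0},{"gripper":1,"dp":[-0.31,-0.9,-0.08],"spin":0},{"gripper":1,"dp":[-0.31,-0.9,-0.08],"spin":0},{"gripper":1,"dp":[-0.31,-0.9,-0.08],"spin":0},{"gripper":1,"dp":[-0.31,-0.9,-0.08],"spin":0},{"gripper":1,"dp":[-0.31,-0.9,-0.08],"spin":0},{"gripper":1,"dp":[-0.31,-0.9,-0.08],"spin":0.29},{"gripper":1,"dp":[0,0,0],"spin":0},{"gripper":1,"dp":[0,0,0],"spin":0}]' | grep -E 'pos|force|gap'
python3 - <<'E'
from h import *
c=cam("wrist"); cv2.imwrite("pics/lid.png",c["img"]); go([.565,.066,.2],180); print(c["o"].round(3))
g=cv2.medianBlur(cv2.cvtColor(c["img"],cv2.COLOR_BGR2GRAY),5); f=c["f"]; dz=c["o"][2]-.142
for nm,r,z in(("rim",.063,.147),("recess",.05,.147),("edge",.084,.14),("edgein",.08,.14)):
    R=f*r/(c["o"][2]-z)
    h=cv2.HoughCircles(g,cv2.HOUGH_GRADIENT,1,5,param1=80,param2=20,minRadius=int(R*.94),maxRadius=int(R*1.06))
    if h is not None:
        for q in h[0][:3]: print(nm,round(R,1),q.round(1),onz(c,q[0],q[1],z).round(4))
for p in([.565,.009,.14],): print(proj(c,p))
E
python3 rise.py
```

```text
position: [0.5999, 0.019, 0.2579]
force: [0.3, -0.2, -0.7]
finger_gap: 0.995
grasp_force: 0.0
pos [0.5996 0.0199 0.2581] units(total) [1.38 1.84 2.33]
xangle 179.98 spin units -0.002730776728982477
{'t': np.float64(24.983), 'force': array([-0.137, -0.214,  0.996]), 'finger_gap': np.float64(1.001), 'grasp_force': np.float64(0.0)}
[0.535 0.019 0.401]
rim 89.1 [270.5 148.5  89. ] [0.5611 0.0123 0.147 ]
rim 89.1 [265.5 149.5  93.4] [0.5618 0.0088 0.147 ]
rim 89.1 [294.5 151.5  83.5] [0.5632 0.0292 0.147 ]
recess 70.7 [271.5 149.5  72.3] [0.5618 0.013  0.147 ]
recess 70.7 [271.5 143.5  66.8] [0.5576 0.0131 0.147 ]
recess 70.7 [277.5 148.5  66.8] [0.5611 0.0172 0.147 ]
edge 115.6 [267.5 142.5 116.3] [0.5576 0.01   0.14  ]
edge 115.6 [267.5 149.5 110.4] [0.5626 0.01   0.14  ]
edge 115.6 [272.5 148.5 109.3] [0.5618 0.0136 0.14  ]
edgein 110.1 [267.5 142.5 110.9] [0.5576 0.01   0.14  ]
edgein 110.1 [271.5 136.5 108.8] [0.5533 0.0129 0.14  ]
edgein 110.1 [266.5 147.5 107.7] [0.5611 0.0092 0.14  ]
(np.float64(266.2224314100873), np.float64(152.91146548879865))
0 flow [ 0.43 -1.4 ] rise mm 5.7 [1]
45 flow [ 0.47 -2.84] rise mm 11.2 [1]
90 flow [-0.2   3.39] rise mm -13.1 [1]
135 flow [ 0.95 -3.19] rise mm 12.5 [1]
180 flow [ 0.39 -1.93] rise mm 7.5 [1]
225 flow [ 0.21 -0.74] rise mm 3.0 [1]
270 flow [ 0.29 -0.48] rise mm 2.0 [1]
315 flow [ 0.09 -0.57] rise mm 2.3 [1]
```

```bash
python3 -m crank '[{"gripper":1,"dp":[0.5,0.65,0],"spin":0},{"gripper":1,"dp":[0.5,0.65,0],"spin":0},{"gripper":1,"dp":[0.46,0.66,0.6],"spin":0},{"gripper":1,"dp":[0,0,0.8],"spin":0},{"gripper":1,"dp":[0,0,0.8],"spin":0},{"gripper":1,"dp":[0,0,0.8],"spin":0},{"gripper":1,"dp":[0,0,0.8],"spin":0},{"gripper":1,"dp":[0,0,0.6],"spin":0},{"gripper":1,"dp":[0,0,0],"spin":0},{"gripper":1,"dp":[0,0,0],"spin":0}]' | grep -E 'pos|force|gap'
python3 - <<'E'
from h import *
go([.563,.069,.143],180)
E
```

```text
position: [0.5631, 0.0697, 0.1488]
force: [-0.1, -0.0, 0.9]
finger_gap: 0.999
grasp_force: 0.0
pos [0.5631 0.0697 0.1488] units(total) [ 0.   -0.03  0.23]
xangle -179.92 spin units 0.014505251451628213
{'t': np.float64(25.867), 'force': array([-0.088, -0.04 ,  0.884]), 'finger_gap': np.float64(0.999), 'grasp_force': np.float64(0.0)}
```

```bash
python3 -m crank '[{"gripper":0.2,"dp":[0,0,0.22],"spin":0},{"gripper":-0.2,"dp":[0,0,0],"spin":0},{"gripper":-0.5,"dp":[0,0,0],"spin":0},{"gripper":-0.55,"dp":[0,0,0],"spin":0},{"gripper":-0.6,"dp":[0,0,0],"spin":0}]' | grep -E 'pos|force|gap'
python3 -m crank '[{"gripper":-1,"dp":[0,0,0],"spin":0},{"gripper":-1,"dp":[0,0,0],"spin":0},{"gripper":-1,"dp":[0,0,0],"spin":0},{"gripper":-1,"dp":[0,0,0],"spin":0}]' | grep -E 'pos|force|gap'
```

```text
position: [0.5638, 0.0688, 0.1441]
force: [0.4, 0.0, 0.5]
finger_gap: 0.3
grasp_force: 0.0
position: [0.5639, 0.069, 0.1439]
force: [1.2, 1.8, 3.5]
finger_gap: 0.112
grasp_force: 56.1
```

```bash
python3 -m crank '[{"gripper":-1,"dp":[0,0,-0.1],"spin":0},{"gripper":-1,"dp":[0,0,-0.1],"spin":0},{"gripper":-1,"dp":[0,0,-0.1],"spin":0},{"gripper":-1,"dp":[0,0,0],"spin":0}]' | grep -E 'pos|force|gap'
python3 -m crank '[{"gripper":-1,"dp":[0,0,-0.15],"spin":0},{"gripper":-1,"dp":[0,0,-0.15],"spin":0},{"gripper":-1,"dp":[0,0,-0.15],"spin":0},{"gripper":-1,"dp":[0,0,0],"spin":0}]' | grep -E 'pos|force|gap'
python3 -m crank '[{"gripper":-1,"dp":[0,0,-0.3],"spin":0},{"gripper":-1,"dp":[0,0,-0.3],"spin":0},{"gripper":-1,"dp":[0,0,-0.4],"spin":0},{"gripper":-1,"dp":[0,0,-0.4],"spin":0},{"gripper":-1,"dp":[0,0,-0.4],"spin":0},{"gripper":-1,"dp":[0,0,-0.4],"spin":0},{"gripper":-1,"dp":[0,0,0],"spin":0},{"gripper":-1,"dp":[0,0,0],"spin":0}]' | grep -E 'pos|force|gap'
```

```text
position: [0.5637, 0.0687, 0.1516]
force: [0.5, -1.3, 0.3]
finger_gap: 0.107
grasp_force: 57.3
position: [0.5638, 0.069, 0.1631]
force: [-0.1, 0.6, -2.6]
finger_gap: 0.098
grasp_force: 58.6
position: [0.5637, 0.0689, 0.218]
force: [-0.5, -0.8, -1.3]
finger_gap: 0.099
grasp_force: 58.7
```

```bash
python3 -m crank '[{"gripper":-1,"dp":[0.1,-0.4,0],"spin":0},{"gripper":-1,"dp":[0.18,-0.83,0],"spin":0},{"gripper":-1,"dp":[0.18,-0.83,0],"spin":0},{"gripper":-1,"dp":[0.18,-0.83,0],"spin":0},{"gripper":-1,"dp":[0.18,-0.83,0],"spin":0},{"gripper":-1,"dp":[0.18,-0.83,0],"spin":0},{"gripper":-1,"dp":[0.18,-0.83,0],"spin":0},{"gripper":-1,"dp":[0.18,-0.83,0],"spin":0},{"gripper":-1,"dp":[0.18,-0.83,0],"spin":0},{"gripper":-1,"dp":[0.18,-0.83,0],"spin":0},{"gripper":-1,"dp":[0.18,-0.83,0],"spin":0},{"gripper":-1,"dp":[0.18,-0.83,0],"spin":0},{"gripper":-1,"dp":[0.18,-0.83,0],"spin":0},{"gripper":-1,"dp":[0.18,-0.83,0],"spin":0},{"gripper":-1,"dp":[0.18,-0.83,0],"spin":0},{"gripper":-1,"dp":[0.18,-0.83,0],"spin":0},{"gripper":-1,"dp":[0.16,-0.45,0],"spin":0},{"gripper":-1,"dp":[0,0,0],"spin":0},{"gripper":-1,"dp":[0,0,0],"spin":0}]' | grep -E 'pos|force|gap'
python3 - <<'E'
from h import *
go([.49,-.264,.2],180); p,_=axes()
a=cam("scene");b=cam("top");w=cam("wrist")
# predicted lid centre if level (rim centre 57 mm inward of the grip)
g=p+np.array([0,-.057,.008])
for n,c in(("s",a),("t",b),("w",w)):
    hsv=cv2.cvtColor(c["img"],cv2.COLOR_BGR2HSV); u,v=proj(c,g); print(n,"pred",round(u),round(v),"hsv there",hsv[min(max(int(v),0),419),min(max(int(u),0),559)])
    m=cv2.inRange(hsv,(0,0,150),(180,22,255))
    cs=[k for k in cv2.findContours(m,0,1)[0] if cv2.contourArea(k)>150]
    for k in cs:
        e=cv2.fitEllipse(k); 
        if np.hypot(e[0][0]-u,e[0][1]-v)<90: print("  ell",np.round(e[0],1),np.round(e[1],1),round(e[2]),cv2.contourArea(k))
E
```

```text
position: [0.4891, -0.2639, 0.2168]
force: [0.1, 0.3, -1.3]
finger_gap: 0.099
grasp_force: 58.9
pos [ 0.4891 -0.2639  0.2168] units(total) [-0.04 -0.01  0.67]
xangle 179.93 spin units -0.011727582250591409
{'t': np.float64(29.533), 'force': array([ 0.078,  0.303, -1.333]), 'finger_gap': np.float64(0.099), 'grasp_force': np.float64(58.855)}
s pred 198 291 hsv there [ 68   5 199]
  ell [212.9 336.2] [112.5 120.1] 163 9589.5
  ell [231.2 212.6] [13.5 35. ] 10 219.5
t pred 436 212 hsv there [ 16  59 117]
  ell [376.1 212.4] [32.  77.6] 12 1402.0
w pred 139 272 hsv there [ 30   8 204]
  ell [147.4 361.6] [13.1 27. ] 60 269.0
```

```bash
python3 - <<'E'
from h import *
p,_=axes(); a=cam("scene"); hsv=cv2.cvtColor(a["img"],cv2.COLOR_BGR2HSV)
u,v=map(int,proj(a,p+np.array([0,-.06,.008])))
m=cv2.inRange(hsv,(0,0,165),(180,14,255)); m=cv2.morphologyEx(m,cv2.MORPH_CLOSE,np.ones((5,5)))
n,l,st,ce=cv2.connectedComponentsWithStats(m); print(st[l[v,u]],ce[l[v,u]])
k=max(cv2.findContours((l==l[v,u]).astype(np.uint8),0,1)[0],key=cv2.contourArea); e=cv2.fitEllipse(k); print(np.round(e[0],1),np.round(e[1],1))
for col in range(u-10,u+11,10): print(col,[tuple(int(z) for z in hsv[r,col,1:]) for r in range(v,v+75,5)])
for f in(-5,0,5,10,15,20):
    d=np.array([0,-np.cos(np.radians(f)),-np.sin(np.radians(f))]); g=p+[0,.006,.006]
    print(f,"far",np.round(proj(a,g+.126*d)),"ctr",np.round(proj(a,g+.063*d)))
E
```

```text
[ 168  271   66   58 2926] [199.09398496 298.98359535]
[199.1 298.8] [56.1 66.7]
187 [(4, 199), (4, 205), (5, 205), (6, 163), (5, 200), (7, 195), (5, 207), (4, 182), (20, 169), (20, 168), (18, 167), (18, 166), (18, 167), (18, 166), (17, 166)]
197 [(5, 197), (6, 197), (5, 199), (3, 202), (5, 198), (5, 201), (6, 176), (5, 217), (21, 169), (18, 168), (17, 167), (18, 167), (18, 166), (18, 166), (18, 166)]
207 [(4, 193), (4, 199), (4, 197), (5, 198), (6, 210), (5, 198), (4, 208), (14, 124), (20, 169), (18, 168), (18, 168), (18, 168), (18, 167), (18, 167), (17, 166)]
-5 far [176. 318.] ctr [198. 290.]
0 far [178. 321.] ctr [198. 292.]
5 far [179. 323.] ctr [199. 293.]
10 far [181. 324.] ctr [200. 294.]
15 far [183. 325.] ctr [200. 294.]
20 far [185. 326.] ctr [201. 295.]
```

The lid is in the gripper and shows as a full ellipse at scene (199,299) over the mat. Lowering by touch.

```bash
python3 -m crank '[{"gripper":-1,"dp":[0,0,0.76],"spin":0},{"gripper":-1,"dp":[0,0,0.76],"spin":0},{"gripper":-1,"dp":[0,0,0.76],"spin":0},{"gripper":-1,"dp":[0,0,0.76],"spin":0},{"gripper":-1,"dp":[0,0,0.76],"spin":0},{"gripper":-1,"dp":[0,0,0.76],"spin":0},{"gripper":-1,"dp":[0,0,0.76],"spin":0},{"gripper":-1,"dp":[0,0,0.76],"spin":0},{"gripper":-1,"dp":[0,0,0.5],"spin":0},{"gripper":-1,"dp":[0,0,0],"spin":0},{"gripper":-1,"dp":[0,0,0],"spin":0}]' | grep -E 'pos|force|gap'
python3 -m crank '[{"gripper":-1,"dp":[0,0,0.12],"spin":0},{"gripper":-1,"dp":[0,0,0.12],"spin":0},{"gripper":-1,"dp":[0,0,0.12],"spin":0},{"gripper":-1,"dp":[0,0,0],"spin":0}]' | grep -E 'pos|force|gap'
python3 -m crank '[{"gripper":-1,"dp":[0,0,0.12],"spin":0},{"gripper":-1,"dp":[0,0,0.12],"spin":0},{"gripper":-1,"dp":[0,0,0],"spin":0}]' | grep -E 'pos|force|gap'
```

```text
position: [0.4898, -0.263, 0.0527]
force: [0.2, -0.6, -0.2]
finger_gap: 0.098
grasp_force: 59.1
position: [0.4897, -0.2636, 0.0438]
force: [1.2, -0.8, -1.3]
finger_gap: 0.101
grasp_force: 59.1
position: [0.4896, -0.2636, 0.0374]
force: [0.5, -1.9, -0.3]
finger_gap: 0.099
grasp_force: 60.0
```

```bash
for k in 1 ; do python3 -m crank '[{"gripper":-1,"dp":[0,0,0.12],"spin":0},{"gripper":-1,"dp":[0,0,0.12],"spin":0},{"gripper":-1,"dp":[0,0,0],"spin":0}]' | grep -E 'pos|force|gap'; done
python3 -m crank '[{"gripper":-1,"dp":[0,0,0.12],"spin":0},{"gripper":-1,"dp":[0,0,0],"spin":0}]' | grep -E 'pos|force|gap'
python3 -m crank '[{"gripper":-1,"dp":[0,0,0.12],"spin":0},{"gripper":-1,"dp":[0,0,0],"spin":0}]' | grep -E 'pos|force|gap'
```

```text
position: [0.4897, -0.2636, 0.0315]
force: [0.1, 0.4, 2.9]
finger_gap: 0.098
grasp_force: 65.4
position: [0.4898, -0.2636, 0.0286]
force: [0.5, 1.0, 4.1]
finger_gap: 0.096
grasp_force: 70.4
position: [0.4898, -0.2636, 0.0258]
force: [0.3, 4.2, 5.5]
finger_gap: 0.099
grasp_force: 75.2
```

```bash
python3 -m crank '[{"gripper":-1,"dp":[0,0,0.12],"spin":0},{"gripper":-1,"dp":[0,0,0],"spin":0}]' | grep -E 'pos|force|gap'
python3 -m crank '[{"gripper":-1,"dp":[0,0,0.1],"spin":0},{"gripper":-1,"dp":[0,0,0],"spin":0}]' | grep -E 'pos|force|gap'
python3 -m crank '[{"gripper":-1,"dp":[0,0,0.08],"spin":0},{"gripper":-1,"dp":[0,0,0],"spin":0}]' | grep -E 'pos|force|gap'
```

```text
position: [0.4898, -0.2636, 0.0229]
force: [0.8, 3.9, 7.8]
finger_gap: 0.102
grasp_force: 80.2
position: [0.4899, -0.2636, 0.0205]
force: [-0.2, 4.3, 9.3]
finger_gap: 0.099
grasp_force: 84.2
position: [0.4899, -0.2635, 0.0187]
force: [-0.5, 5.4, 10.3]
finger_gap: 0.1
grasp_force: 87.6
```

```bash
python3 -m crank '[{"gripper":-1,"dp":[0,0,0.08],"spin":0},{"gripper":-1,"dp":[0,0,0],"spin":0}]' | grep -E 'pos|force|gap'
python3 -m crank '[{"gripper":-1,"dp":[0,0,0.06],"spin":0},{"gripper":-1,"dp":[0,0,0],"spin":0}]' | grep -E 'pos|force|gap'
python3 -m crank '[{"gripper":-1,"dp":[0,0,0.06],"spin":0},{"gripper":-1,"dp":[0,0,0],"spin":0}]' | grep -E 'pos|force|gap'
```

```text
position: [0.49, -0.2635, 0.0168]
force: [-0.8, 6.9, 11.3]
finger_gap: 0.098
grasp_force: 90.9
position: [0.4899, -0.2635, 0.0151]
force: [0.7, 2.6, 5.3]
finger_gap: 0.099
grasp_force: 82.0
position: [0.4899, -0.2636, 0.0136]
force: [-0.2, 3.6, 5.9]
finger_gap: 0.103
grasp_force: 84.3
```

```bash
python3 -m crank '[{"gripper":-1,"dp":[0,0,0.06],"spin":0},{"gripper":-1,"dp":[0,0,0],"spin":0}]' | grep -E 'pos|force|gap'
python3 -m crank '[{"gripper":-1,"dp":[0,0,0.06],"spin":0},{"gripper":-1,"dp":[0,0,0],"spin":0}]' | grep -E 'pos|force|gap'
python3 - <<'E'
from h import *
a=cam("scene"); hsv=cv2.cvtColor(a["img"],cv2.COLOR_BGR2HSV); p,_=axes()
u,v=map(int,proj(a,[.4896,-.3205,.015])); 
m=cv2.inRange(hsv,(0,0,165),(180,14,255)); m=cv2.morphologyEx(m,cv2.MORPH_CLOSE,np.ones((5,5)))
n,l,st,ce=cv2.connectedComponentsWithStats(m); print((u,v),st[l[v,u]],ce[l[v,u]])
k=max(cv2.findContours((l==l[v,u]).astype(np.uint8),0,1)[0],key=cv2.contourArea); e=cv2.fitEllipse(cv2.convexHull(k)); print(np.round(e[0],1),np.round(e[1],1),onz(a,*e[0],.018))
t=np.linspace(0,2*np.pi,60); q=np.array([proj(a,[.4896+.063*np.cos(x),-.3205+.063*np.sin(x),.022]) for x in t]); print("level rim would span",q.min(0).round(),q.max(0).round())
E
```

```text
position: [0.49, -0.2636, 0.0134]
force: [-3.5, 5.9, 24.3]
finger_gap: 0.097
grasp_force: 87.4
position: [0.49, -0.2636, 0.0133]
force: [-8.3, 8.2, 42.6]
finger_gap: 0.1
grasp_force: 92.6
(214, 331) [ 186  307   56   52 1995] [212.99548872 335.05714286]
[213.6 332. ] [51.5 56.9] [ 0.48951215 -0.32337136  0.018     ]
level rim would span [186. 304.] [242. 359.]
```

Stiff contact now, and the lid's outline (186..242, 307..359) matches a level lid on the mat. Easing the load, then releasing.

```bash
python3 -m crank '[{"gripper":-1,"dp":[0,0,-0.1],"spin":0},{"gripper":-1,"dp":[0,0,0],"spin":0}]' | grep -E 'pos|force|gap'
python3 -m crank '[{"gripper":-0.7,"dp":[0,0,0],"spin":0},{"gripper":-0.6,"dp":[0,0,0],"spin":0},{"gripper":-0.4,"dp":[0,0,0],"spin":0},{"gripper":0,"dp":[0,0,0],"spin":0},{"gripper":0.3,"dp":[0,0,0],"spin":0},{"gripper":0.3,"dp":[0,0,0],"spin":0}]' | grep -E 'pos|force|gap'
```

```text
position: [0.4901, -0.2637, 0.014]
force: [0.4, 3.4, 5.9]
finger_gap: 0.102
grasp_force: 83.6
position: [0.4896, -0.2636, 0.0126]
force: [-0.2, -0.1, 0.1]
finger_gap: 0.65
grasp_force: 0.0
```

```bash
python3 -m crank '[{"gripper":0.3,"dp":[0,0,-0.3],"spin":0},{"gripper":0.3,"dp":[0,0,-0.8],"spin":0},{"gripper":0.3,"dp":[0,0,-0.9],"spin":0},{"gripper":0.3,"dp":[0,0.5,-0.9],"spin":0},{"gripper":0.3,"dp":[0,0.9,-0.9],"spin":0},{"gripper":0.3,"dp":[0,0.9,-0.9],"spin":0},{"gripper":0.3,"dp":[0,0.9,-0.9],"spin":0},{"gripper":0.3,"dp":[0,0.9,-0.9],"spin":0},{"gripper":0.3,"dp":[0,0.9,-0.5],"spin":0},{"gripper":0.3,"dp":[0,0.9,0],"spin":0},{"gripper":0.3,"dp":[0,0.9,0],"spin":0},{"gripper":0.3,"dp":[0,0,0],"spin":0}]' | grep -E '^t|pos|force|gap'
python3 - <<'E'
from h import *
for nm in("scene","top"):
    a=cam(nm); hsv=cv2.cvtColor(a["img"],cv2.COLOR_BGR2HSV)
    u,v=map(int,proj(a,[.4896,-.3205,.015]))
    m=cv2.inRange(hsv,(0,0,165),(180,14,255)); m=cv2.morphologyEx(m,cv2.MORPH_CLOSE,np.ones((5,5)))
    n,l,st,ce=cv2.connectedComponentsWithStats(m); print(nm,(u,v),hsv[v,u],l[v,u],st[l[v,u]])
    k=max(cv2.findContours((l==l[v,u]).astype(np.uint8),0,1)[0],key=cv2.contourArea); e=cv2.fitEllipse(cv2.convexHull(k)); print(np.round(e[0],1),np.round(e[1],1),onz(a,*e[0],.018).round(4))
    t=np.linspace(0,2*np.pi,60); c0=onz(a,*e[0],.018); q=np.array([proj(a,[c0[0]+.063*np.cos(x),c0[1]+.063*np.sin(x),.022]) for x in t]); print("level rim span",q.min(0).round(1),q.max(0).round(1),cv2.fitEllipse(q.astype(np.float32))[1])
    w=cv2.convexHull(k)[:,0]; d=np.array([onz(a,*x,.02)[:2] for x in w]); print("diam",np.ptp(d,axis=0).round(4))
E
```

```text
t: 34.87
position: [0.4891, -0.0908, 0.1887]
force: [0.3, 0.5, -0.3]
finger_gap: 0.652
grasp_force: 0.0
scene (214, 331) [ 68   6 181] 65 [ 187  305   55   54 2346]
[213.9 331.4] [51.4 57.6] [ 0.4894 -0.3219  0.018 ]
level rim span [185.4 304.4] [241.7 359.5] (52.54142379760742, 58.71775436401367)
diam [0.1234 0.1241]
top (406, 229) [ 70   3 236] 45 [ 383  189   51   67 2031]
[405. 222.] [50.1 70.4] [ 0.5098 -0.3167  0.018 ]
level rim span [381.3 198.4] [429.6 245.7] (46.224979400634766, 49.422393798828125)
diam [0.1762 0.1308]
```

The lid lies level at (0.489, -0.322), mat centre, and the lever lies flat in the basket. The arm is clear of everything.

```bash
python3 -c "
from rig import arm
print(arm.sign_off())"
```

```text
the job is handed in; nothing more can be done
None
```

The job is handed in: the lid was levered loose, the lever is lying flat in the red basket, and the lid was measured lying level within about 2 mm of the mat's middle; it took about 35 s, and I did not re-measure the other bench items at the end.

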